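# Square a board up in the drilling jig

### The job

Push the loose board along the bench into the corner of the drilling jig, so that its long edge lies flush against the fence and its end is up against the stop batten, ready for drilling. Only push it with the fingers: do not pick it up or tip it, and leave the bottle, jar, cup and screwdriver where they are.

Things in the scene. Friction and masses are not known exactly. Their poses are not given: they have to be found in the camera images.
- board: Loose rectangular pale pine board, 95 mm (its own x) by 140 mm (its own y) by 28 mm thick, 0.15 to 0.3 kg, with a small pencil cross in the middle of its top. It lies flat on the bench on the robot's side of the fence. Origin at the centre of its underside, z up.
- fence: Fixed wooden bar, 40 mm (its own x) by 400 mm (its own y) by 30 mm high, screwed to the bench across the work at some angle. Origin at the centre of its underside, z up; its own +x points away from the robot. The working face, which the board's long edge must meet, is the face towards the robot, at x = -20 mm in its frame.
- stop: Fixed dark wooden batten, 40 mm wide (own y), 36 mm high, crossing the fence at right angles near its left or right end (which varies), 170 mm from the fence's middle; axes parallel to the fence's. Origin at bench height on the fence's centre line; it runs from x = +20 to -110 mm, so sticks out 90 mm from the working face. The board's end must meet its side facing the fence's middle (y = 20 mm off).
- clamp: Fixed steel hold-down with a black cross-shaped knob on top of the fence, 170 mm from the fence's middle on the side where the stop is not. 36 mm square, reaching 60 mm above the bench; it does not stand out from the fence's working face. Not to be used. Origin at bench height on the fence's centre line.
- glue: Bystander: loose white glue bottle, 52 mm in diameter, 150 mm tall, standing to the right of the work. Origin at the centre of its underside.
- jar: Bystander: loose glass screw jar, 64 mm in diameter, 75 mm tall, standing to the left of the work. Origin at the centre of its underside.
- cup: Bystander: loose paper cup, 72 mm in diameter at the rim, 90 mm tall, standing beyond the fence. Origin at the centre of its underside.
- screwdriver: Bystander: loose screwdriver lying on the bench beyond the fence. Its own x runs along it.
Not all that is in view belongs to the job. Of the things shaped like the board, the pine one is meant. Leave any turquoise look-alike of the stop alone.

How it is judged (in metres and radians):
At the end, for the whole second after the job is handed in: The board lies flat and at rest inside the corner: its long edge within 3 mm of the fence's working face and parallel to it within 2 degrees (0.035 rad), its end within 3.5 mm of the inner side of the stop batten. Bottle, jar, cup and screwdriver within 20 mm of where they began (x of board in the frame of fence between -0.0705 and -0.06 m and ((y of board in the frame of stop between -0.0935 and -0.08 m and y of stop in the frame of fence above 0 m) or (y of board in the frame of stop between 0.08 and 0.0935 m and y of stop in the frame of fence below 0 m)) and angle between the y axis of board and the y axis of fence, either way round below 0.035 rad and height (world z) of board below 0.003 m and angle between board's own z axis and vertical below 0.05 rad and linear speed of board below 0.01 m/s and distance of each of glue, jar, cup, screwdriver from where it was at the start of the episode below 0.02 m); the robot touches nothing.
It fails at once if the board is lifted off the bench (height (world z) of board above 0.01 m).
It fails at once if the board is tipped (angle between board's own z axis and vertical above 0.12 rad).
It fails at once if the bottle, jar, cup or screwdriver is disturbed (distance of any of glue, jar, cup, screwdriver from where it was at the start of the episode above 0.02 m).
It also fails if it takes over 61 s, if anything falls off the work surface, if the arm or the gripper's body presses on something with over 40 N, if the wrist force passes 120 N, or if a joint passes its speed limit or range.

### The arm

A 6-joint arm with a two-finger parallel gripper is mounted at the origin on the work surface. World frame = base frame: x ahead of the robot, y to its left, z up, the work surface at z = 0. Lengths are in m, angles in degrees, forces in N, time in s.
With the tool pointing down it reaches from about 0.3 to 0.775 m from the base axis. Payload 14.6 kg.
Tool frame: the origin (TCP) lies on the centre line of the jaws, within the pads' length; the fingertips stand 11 mm ahead of it and the grasp point (between the pads) lies 8 mm behind it; x points along the fingers, z is the direction in which the jaws open and shut, and the axes are right-handed (so a half turn about x gives the same grasp; the last joint's range is limited). The gripper opens to 94 mm and grips with 3 to 60 N. Pads are 16 mm wide; open, the fingers measure 119 mm over their backs; the gripper's body (75 mm by 177 mm) begins 78 mm behind the grasp point.
Start: joints at [64.481, 17.183, 87.147, -0, 75.671, -3.816], TCP at [0.203, 0.511, 0.216] pointing down, gripper open.
Joint ranges: [-173.82, 173.82], [-45.26, 126.66], [13.44, 144.39], [-59.66, 239.66], [0, 175.72], [-146.38, 146.38]. Speed limits (degrees/s): [127.2, 127.2, 147.25, 180, 180, 180].

### API

Orientations are given as [roll, pitch, yaw] about the fixed x, y, z axes, in that order (R = Rz(yaw) Ry(pitch) Rx(roll)).
In Python, from rig import manip gives the robot as it stands. Calls block until the motion is done:
- manip.goto(position, orientation): joint-space move of the TCP to a pose.
- manip.servo_line(position, v=0.15, frame=None, contact_N=None): straight line of the TCP; frame=None keeps the orientation; v is the mean speed in m/s. With contact_N (N) it stops when the force on the tool has changed by that much, and returns True; else False.
- manip.move_joints(angles): joint-space move.
- manip.grip(opening, force=None): finger opening in m; force is the grip in N (None keeps the last); returns when the fingers have stopped.
- manip.pause(seconds).
- manip.inverse_kinematics(position, orientation): joint angles nearest the present ones, or None.
- manip.read_camera(name): name is "side" or "top"; returns a dict with "frame" (384x512x3 uint8, blue, green, red), "fx", "fy", "cx", "cy" (pixels), "R" (3x3) and "t" (3): a world point X has camera coordinates R X + t. Camera axes: x right, y down, z forward; pixel columns grow to the right and rows downward; lengths in m; the calibration is good to about 2 mm. A picture is of the moment at which its call begins. There is no depth.
A pose or a line that the arm cannot do raises manip.MotionError and nothing moves.
- manip.sign_off(): hands the job in, once; it reports no verdict.
Readings, each from a call of its own:
- manip.get_time_s(): time.
- manip.get_joint_positions(): joint angles.
- manip.get_dq(): joint speeds.
- manip.get_joint_torque(): joint torques, N m.
- manip.get_eef_pos(): TCP position.
- manip.get_ee_rot(): TCP orientation.
- manip.get_wrist_force(): force on the tool from outside, world axes, zero at the start.
- manip.get_moment(): the same for the moment, N m.
- manip.get_width(): finger opening in m.
Only numpy, scipy, OpenCV 4.12 (cv2) and the standard library are available. Lean on these libraries where they do the work, as an engineer would, in place of code of your own. Each camera call takes 0.05 s, during which the arm holds its last target.

## Working session

There is one attempt and no reset: what is moved stays moved. The work goes in short steps, each a Python script; the robot and the scene stay as the last script left them, time stands still between calls to the robot, and variables do not carry over. Pictures are saved under pics/ and viewed, and the job is handed in when it is done.

```bash
mkdir -p pics; ls; python3 - <<'E'
from rig import manip
import cv2
for n in("top","side"):
    c=manip.read_camera(n); cv2.imwrite(f"pics/{n}0.png",c["frame"]); print(n,c["fx"],c["fy"],c["cx"],c["cy"],c["R"],c["t"])
print(manip.get_time_s(),manip.get_ee_rot(),manip.get_width())
E
```

```text
pics
top 453.1777792210892 453.1777792210892 251.52709580461783 192.22859202734088 [[ 0.0132145  -0.99989368  0.00616521]
 [-0.99474904 -0.01377181 -0.1014134 ]
 [ 0.10148753 -0.00479271 -0.99482527]] [-0.01485259  0.59321884  1.12860893]
side 431.3635396908678 431.3635396908678 259.7301990489167 198.17223304153606 [[ 0.90769417 -0.4196298  -0.00145556]
 [-0.20583308 -0.44220602 -0.8729757 ]
 [ 0.36568297  0.79269456 -0.48776152]] [-0.50303896  0.17043409  0.81105746]
0.1 [ 176.23391243   89.93999559 -115.46980623] 0.09396736816864003
```

View pics/top0.png

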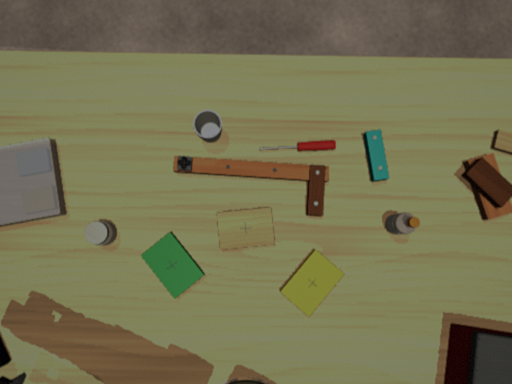

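View pics/side0.png

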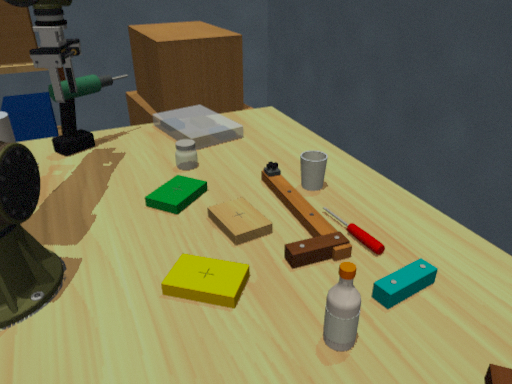

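Top view: three board-shaped things, green (172,265), yellow (312,282) and pine-coloured (245,228). The pine one has wood grain and a pencil cross, so it fits the description. The dark stop is at (316,190), at the fence's right end, with the clamp at (184,163). The turquoise block (377,155) is the look-alike and stays put. I'll confirm with an enlarged crop.

```bash
python3 - <<'E'
import cv2
a=cv2.imread("pics/top0.png")[140:290,160:350]
b=cv2.imread("pics/side0.png")[150:290,190:370]
cv2.imwrite("pics/crop_t.png",cv2.resize(a,None,fx=4,fy=4,interpolation=cv2.INTER_CUBIC))
cv2.imwrite("pics/crop_s.png",cv2.resize(b,None,fx=4,fy=4,interpolation=cv2.INTER_CUBIC))
E
```

```text
(no output)
```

View pics/crop_t.png

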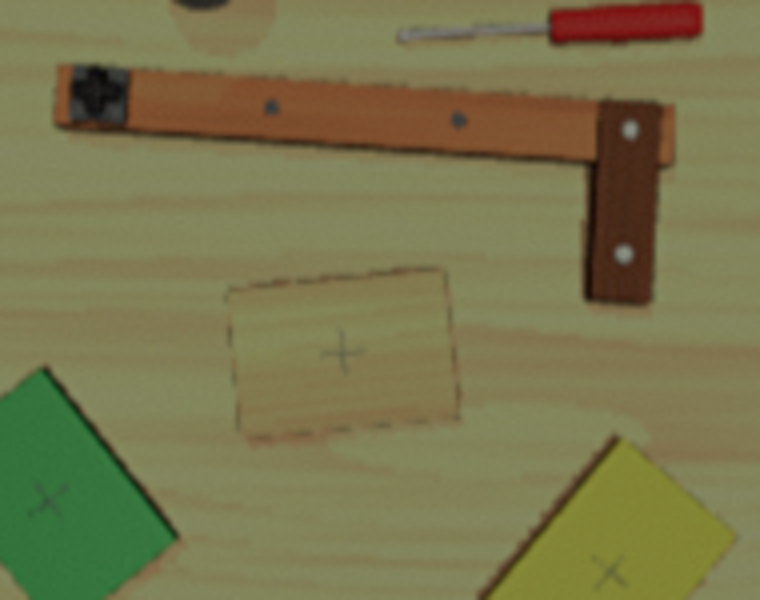

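View pics/crop_s.png

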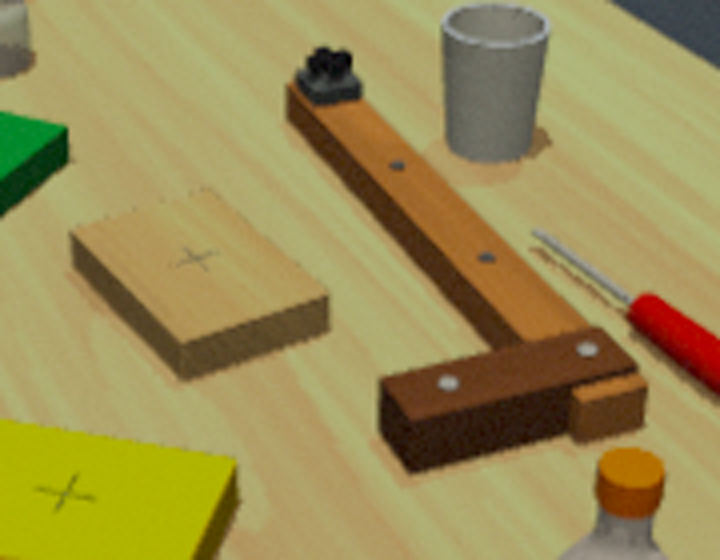

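The crop confirms it: the pine board has its cross at about (245,227) in the top image, and its left/right long edges run nearly along the image's x. Now I'll measure.

```bash
cat > h.py <<'E'
import numpy as np, cv2
from rig import manip
def ray(c,uv,z):
    uv=np.atleast_2d(np.asarray(uv,float))
    d=np.c_[(uv[:,0]-c["cx"])/c["fx"],(uv[:,1]-c["cy"])/c["fy"],np.ones(len(uv))]@c["R"]
    o=-c["R"].T@c["t"]
    return (o+d*((z-o[2])/d[:,2])[:,None])[:,:2]
def line(p):
    return cv2.fitLine(np.asarray(p,np.float32),cv2.DIST_HUBER,0,1e-3,1e-4).ravel()
E
python3 - <<'E'
from h import *
c=manip.read_camera("top");s=manip.read_camera("side")
T=lambda p:(np.array(p,float)+.5)/4-.5+[160,140]
S=lambda p:(np.array(p,float)+.5)/4-.5+[190,150]
def show(n,cam,p,z):
    q=ray(cam,p,z);print(n,np.round(q,4).tolist());return q
bt=show("board top",c,T([[227,289],[444,267],[460,420],[238,435]]),.028)
bs=show("board side",s,S([[71,234],[205,190],[328,297],[183,343]]),.028)
print(bt.mean(0),bs.mean(0)); show("cross",c,T([343,351]),.028);show("crossS",s,S([196,260]),.028)
for q in(bt,): 
    print([np.linalg.norm(q[i]-q[(i+1)%4]) for i in range(4)])
hsv=cv2.cvtColor(c["frame"],cv2.COLOR_BGR2HSV)
for u,v in[(215,167),(315,200),(215,172),(200,200),(245,240)]:print(hsv[v,u],end=' ')
# fence: red-brown pixels; bottom edge per column, subpixel via saturation profile
m=cv2.inRange(hsv,(3,120,80),(15,255,255)); 
pts=[(u,)+tuple(np.where(m[150:185,u])[0][[0,-1]]+150) for u in range(200,304,4)]
P=np.array(pts,float)
lo=ray(c,np.c_[P[:,0],P[:,2]+.5],.030);hi=ray(c,np.c_[P[:,0],P[:,1]-.5],.030)
L=line(lo);H=line(hi);print("\nface",L,"yaw-ish",np.degrees(np.arctan2(L[1],L[0])),"\nback",H)
n=np.array([-L[1],L[0]]);print("width",(hi.mean(0)-lo.mean(0))@n)
show("face side",s,S([[288,90],[515,350]]),.030)
show("stop inner top",c,T([[600,103],[588,298]]),.036);show("stop outer",c,T([[660,105],[650,302]]),.036)
show("stop side",s,S([[380,382],[592,328],[635,373],[412,420]]),.036)
show("clamp",c,T([99,94]),.045);show("screws",c,T([[271,107],[459,120]]),.03)
show("fence ends",c,T([[58,65],[58,126],[673,107],[673,165]]),.03)
show("green",c,T([[45,367],[178,540]]),.028);show("yellow",c,T([[618,437],[737,537]]),.028)
E
```

```text
board top [[0.542, 0.0821], [0.5579, -0.0561], [0.461, -0.0671], [0.4497, 0.0732]]
board side [[0.4498, 0.0678], [0.5418, 0.0838], [0.5566, -0.0577], [0.4668, -0.0658]]
[0.50267562 0.00803116] [0.50376365 0.0070267 ]
cross [[0.5036, 0.0076]]
crossS [[0.5053, 0.0096]]
[np.float64(0.1391253291169626), np.float64(0.09755843546051729), np.float64(0.14076464034603348), np.float64(0.09269114234343505)]
[ 12 164 126] [ 11 129  73] [ 12 162 124] [ 29  85 132] [ 24 105 131] 
face [ 0.05505169  0.9984835   0.6359634  -0.00131263] yaw-ish 86.84417 
back [0.04767061 0.9988631  0.6753886  0.0043733 ]
width -0.04029459828071913
face side [[0.6462, 0.1866], [0.6215, -0.1482]]
stop inner top [[0.664, -0.1547], [0.5389, -0.1471]]
stop outer [[0.6632, -0.1932], [0.5369, -0.1864]]
stop side [[0.5397, -0.1513], [0.6643, -0.1551], [0.6609, -0.1989], [0.5391, -0.1861]]
clamp [[0.6638, 0.1647]]
screws [[0.6594, 0.0562], [0.6526, -0.0648]]
fence ends [[0.6847, 0.1938], [0.6451, 0.1926], [0.663, -0.2025], [0.6254, -0.2024]]
green [[0.4909, 0.1964], [0.3838, 0.1096]]
yellow [[0.4516, -0.1672], [0.3901, -0.2422]]
```

Board centre is about (0.503, 0.008) with yaw about +6°. The fence yaw is about -3.05°. The stop is on the right, so I need roughly +7 cm towards the fence, then about -8 cm along it. First push: open fingers with the jaw axis parallel to the fence, which squares the board, stopping about 8 mm short.

```bash
cat >> h.py <<'E'
a=0.0535; FX=np.array([np.cos(a),-np.sin(a)]); FY=np.array([np.sin(a),np.cos(a)]); O=np.array([.6559,-.0047])
def W(x,y,z): return [*(O+x*FX+y*FY),z]
def F(p): d=np.asarray(p)[:2]-O; return np.round([d@FX,d@FY],4)
def best(opts,pos):
    r=[(np.abs(q).max() if (q:=manip.inverse_kinematics(pos,[180,90,y])) is not None else 1e9,y) for y in opts]
    # smallest last-joint angle
    r=[(abs(manip.inverse_kinematics(pos,[180,90,y])[5]),y) for (m,y) in r if m<1e9]
    print(r); return min(r)[1]
YA=90-np.degrees(a)
def st(): print("t",manip.get_time_s(),"F",F(manip.get_eef_pos()),np.round(manip.get_eef_pos(),4),"f",np.round(manip.get_wrist_force(),1))
E
python3 - <<'E'
from h import *
p=W(-.245,.0045,.12)
y=best([YA,YA-180],p)
manip.goto(p,[180,90,y]); st()
manip.servo_line(W(-.245,.0045,.020),v=.1); st()
print(manip.servo_line(W(-.131,.0045,.020),v=.05,contact_N=12)); st()
c=manip.read_camera("side");cv2.imwrite("pics/s1.png",c["frame"])
E
```

```text
[(np.float64(89.75980746476468), np.float64(86.9346757960501)), (np.float64(90.24019253523531), np.float64(-93.0653242039499))]
t 2.175 F [-0.2449  0.0049] [0.4116 0.0133 0.1201] f [-0.3  0.5 -0.2]
t 3.325 F [-0.2447  0.0045] [0.4118 0.0129 0.0204] f [ 0.5  0.9 -0.9]
False
t 5.7583 F [-0.131   0.0045] [0.5253 0.0068 0.02  ] f [ 0.3 -0.3 -0.3]
```

View pics/s1.png

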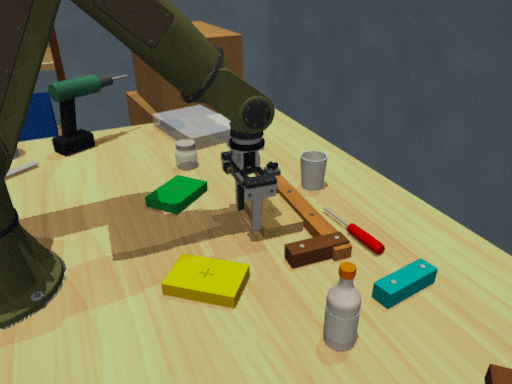

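```bash
python3 - <<'E'
from h import *
manip.servo_line(W(-.15,.0045,.020),v=.1)
manip.servo_line(W(-.15,.0045,.10),v=.15)
p=W(-.075,.135,.10)
y=best([YA-90,YA+90],p)
manip.goto(p,[180,90,y]);manip.grip(.03); st()
for n in("top","side"):
    c=manip.read_camera(n);cv2.imwrite(f"pics/{n}2.png",c["frame"])
t=cv2.imread("pics/top2.png")[140:290,160:350]
cv2.imwrite("pics/t2c.png",cv2.resize(t,None,fx=4,fy=4,interpolation=cv2.INTER_CUBIC))
t=cv2.imread("pics/side2.png")[150:290,190:370]
cv2.imwrite("pics/s2c.png",cv2.resize(t,None,fx=4,fy=4,interpolation=cv2.INTER_CUBIC))
E
```

```text
[(np.float64(12.431443312898768), np.float64(176.9346757960501))]
t 9.1333 F [-0.075  0.135] [0.5882 0.1341 0.1   ] f [ 0.4 -0.   0.1]
```

View pics/t2c.png

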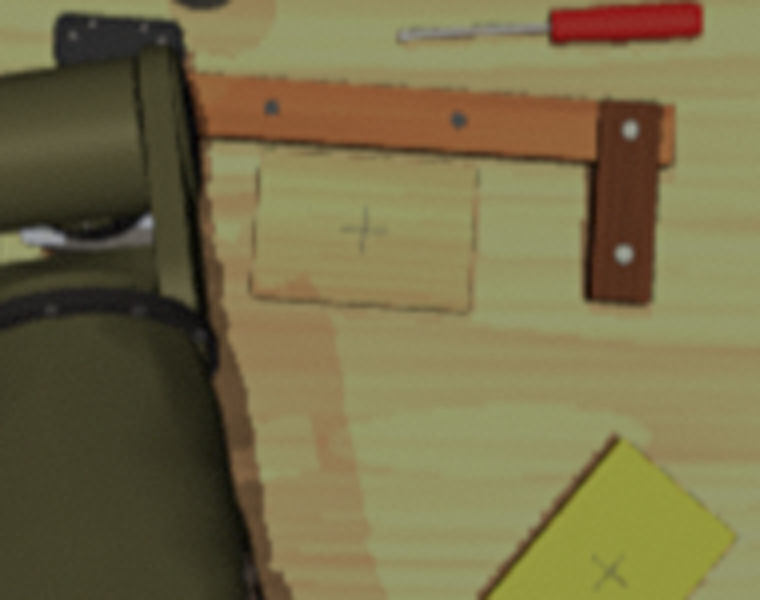

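View pics/s2c.png

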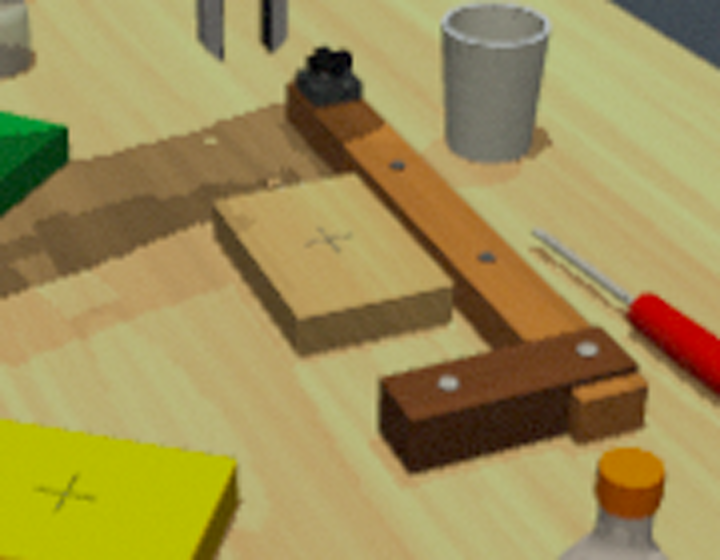

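The board is now parallel to the fence with a gap of about 8 mm (cross at top pixel (251,197)). Next is the end push towards the stop.

```bash
python3 - <<'E'
from h import *
c=manip.read_camera("top")
print("cross",F(ray(c,[(364.5)/4-.5+160,(230.5)/4-.5+140],.028)[0]))
manip.servo_line(W(-.075,.115,.10),v=.15)
manip.servo_line(W(-.075,.115,.020),v=.1);st()
print(manip.servo_line(W(-.075,.012,.020),v=.06,contact_N=15)); st()
print(manip.servo_line(W(-.075,-.012,.020),v=.02,contact_N=10)); st()
E
```

```text
cross [-0.0748 -0.004 ]
t 10.5167 F [-0.0746  0.1151] [0.5876 0.1142 0.0206] f [-0.3  0.1  0.5]
False
t 12.3833 F [-0.075   0.0121] [0.5816 0.0114 0.02  ] f [-0.4 -0.3  1.1]
True
t 13.075 F [-0.0753  0.0005] [ 5.808e-01 -2.000e-04  1.980e-02] f [-0.3  3.1  2.1]
```

```bash
python3 - <<'E'
from h import *
manip.servo_line(W(-.075,.03,.020),v=.1)
manip.servo_line(W(-.075,.03,.10),v=.15)
p=W(-.16,-.075,.10)
y=best([YA,YA-180],p)
manip.goto(p,[180,90,y]);manip.grip(.07)
manip.servo_line(W(-.16,-.075,.020),v=.1);st()
print(manip.servo_line(W(-.112,-.075,.020),v=.03,contact_N=12)); st()
manip.servo_line(W(-.15,-.075,.020),v=.1)
manip.servo_line(W(-.15,-.075,.10),v=.15)
p=W(-.075,.135,.10)
y=best([YA-90,YA+90],p)
manip.goto(p,[180,90,y]);manip.grip(.03); st()
for n in("top","side"):
    c=manip.read_camera(n);cv2.imwrite(f"pics/{n}3.png",c["frame"])
t=cv2.imread("pics/top3.png")[150:230,220:345]
cv2.imwrite("pics/t3c.png",cv2.resize(t,None,fx=6,fy=6,interpolation=cv2.INTER_CUBIC))
t=cv2.imread("pics/side3.png")[180:270,240:365]
cv2.imwrite("pics/s3c.png",cv2.resize(t,None,fx=6,fy=6,interpolation=cv2.INTER_CUBIC))
E
```

```text
[(np.float64(80.63014640489651), np.float64(86.9346757960501)), (np.float64(99.36985359510346), np.float64(-93.0653242039499))]
t 17.1667 F [-0.1596 -0.075 ] [ 0.4925 -0.0711  0.0205] f [-0.  -0.  -0.7]
True
t 18.3083 F [-0.124  -0.0749] [ 0.5281 -0.0729  0.0195] f [-0.1 -0.8  0.4]
[(np.float64(12.431443312898768), np.float64(176.9346757960501))]
t 21.275 F [-0.075  0.135] [0.5882 0.1341 0.1   ] f [-0.3 -0.5  1.2]
```

View pics/t3c.png

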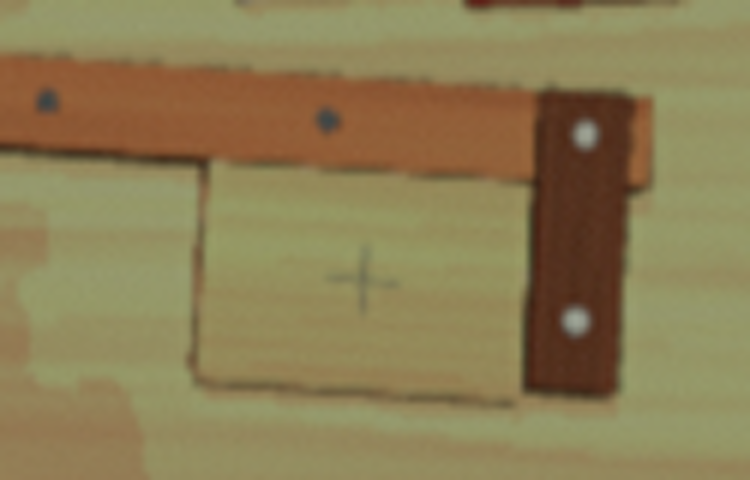

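View pics/s3c.png

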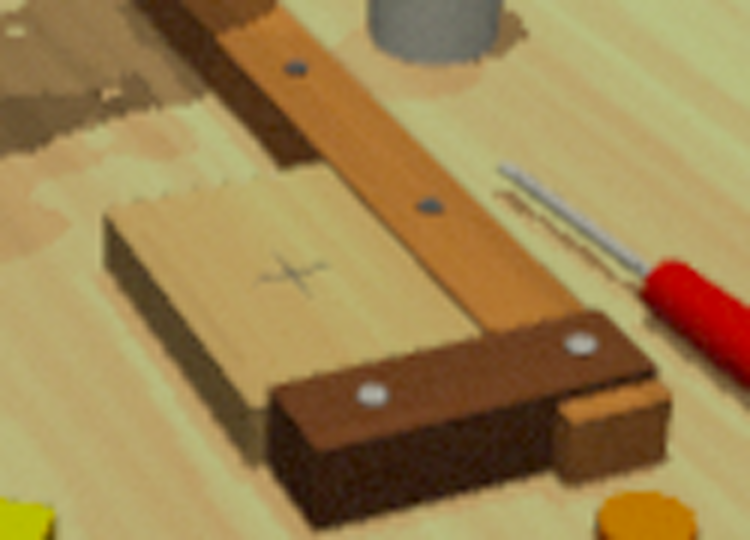

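It's flush at the fence, but the top view hints at a gap of a few mm at the stop (board corner near crop x 513, stop edge at 525). I'll push the end again with more force, then press the fence side once more.

```bash
python3 - <<'E'
from h import *
c=manip.read_camera("top")
T=lambda p:(np.array(p,float)+.5)/6-.5+[220,150]
print("cross before",F(ray(c,T([363,281]),.028)[0]))
manip.servo_line(W(-.068,.03,.10),v=.15)
manip.servo_line(W(-.068,.03,.020),v=.1)
print(manip.servo_line(W(-.068,-.012,.020),v=.02,contact_N=25)); st()
manip.servo_line(W(-.068,.03,.020),v=.1)
manip.servo_line(W(-.068,.03,.10),v=.15)
p=W(-.16,-.075,.10)
manip.goto(p,[180,90,YA]);manip.grip(.07)
manip.servo_line(W(-.16,-.075,.020),v=.1)
print(manip.servo_line(W(-.112,-.075,.020),v=.03,contact_N=25)); st()
manip.servo_line(W(-.15,-.075,.020),v=.1)
manip.servo_line(W(-.15,-.075,.10),v=.15)
manip.goto(W(-.075,.135,.10),[180,90,YA+90]); st()
for n in("top","side"):
    c=manip.read_camera(n);cv2.imwrite(f"pics/{n}4.png",c["frame"])
t=cv2.imread("pics/top4.png")[150:230,220:345]
cv2.imwrite("pics/t4c.png",cv2.resize(t,None,fx=6,fy=6,interpolation=cv2.INTER_CUBIC))
t=cv2.imread("pics/side4.png")[180:270,240:365]
cv2.imwrite("pics/s4c.png",cv2.resize(t,None,fx=6,fy=6,interpolation=cv2.INTER_CUBIC))
E
```

```text
cross before [-0.0679 -0.0791]
True
t 24.6667 F [-0.0682  0.0005] [ 5.878e-01 -5.000e-04  1.980e-02] f [0.2 3.1 3.1]
True
t 29.9083 F [-0.1239 -0.0749] [ 0.5281 -0.0729  0.0195] f [1.  0.4 0. ]
t 32.1 F [-0.0753  0.1344] [0.5879 0.1335 0.0993] f [-0.2 -0.6  0.2]
```

View pics/t4c.png

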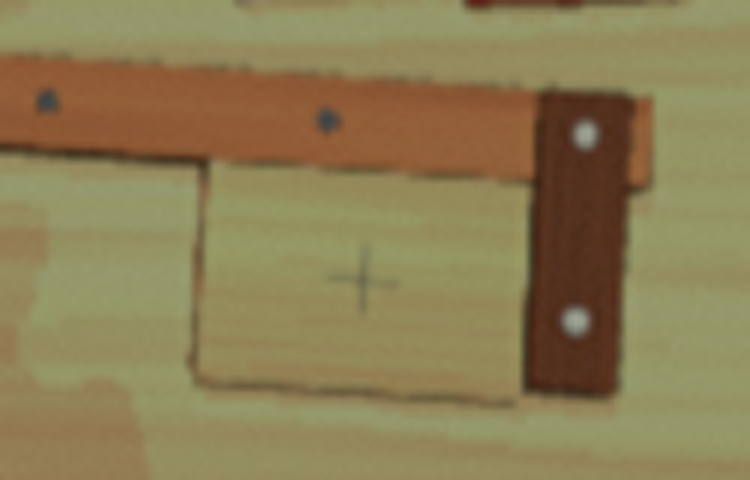

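View pics/s4c.png

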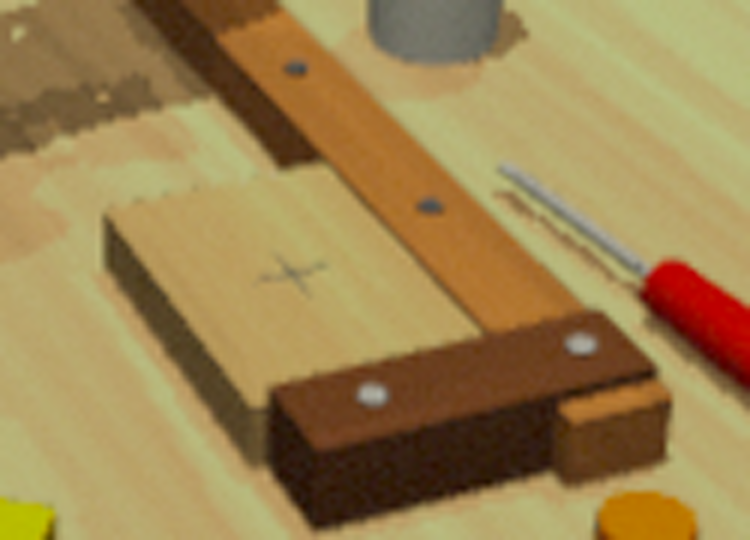

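View pics/top4.png

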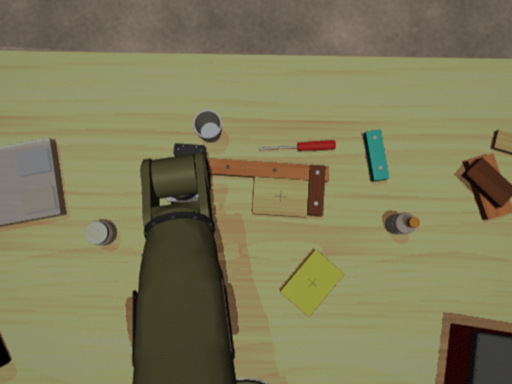

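```bash
python3 - <<'E'
from h import *
manip.pause(.3); st(); manip.sign_off()
E
```

```text
t 32.5 F [-0.075   0.1347] [0.5882 0.1338 0.1001] f [0.1 0.4 0.7]
the job is handed in; nothing more can be done
```

I pushed the pine board into the corner of the drilling jig and handed the job in at 32.5 s, with the gripper clear of everything. It took a squaring push towards the fence, an end push to the stop and a press against the fence. I then repeated the last two at 25 N.

- **Position:** after the first fence press, the pencil cross measured x = -67.9 mm in the fence frame and 90.9 mm from the stop's centre line. Both are inside the limits (-70.5 to -60 mm and 80 to 93.5 mm), though the camera calibration is only good to about 2 mm.
- **Seating:** the 25 N pushes stopped within 0.1 mm of where the 10–12 N pushes had. The last pictures look the same as before, so the board appears seated on both faces.
- **Angle:** the board's near edge and the fence face agree to about 0.4° in the last top picture.
- **Bystanders:** the bottle, jar, cup and screwdriver look unmoved in the last top picture.
- **A check that disagreed:** in the top view the board's near edge line ends about 2 pixels short of the stop. I had taken this for a gap of a few millimetres, but the second push did not close it. It is probably the higher stop seen at an angle, or a faint edge.

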